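# Find the loose panel of the puzzle box and push it open

### The job

One of the four identical panels in the top of the wooden puzzle box is loose and hides the secret compartment; the others hold firm. Press down on the panels' blue ovals one after another with a fingertip until you find the one that rocks, push its marked end down to the stop so that the compartment stands open, and leave it so. Do not lift, shift or tip the box, and leave the cone, the glue bottle and the two green sticks where they are.

Things in the scene. Friction and masses are not known exactly. Their poses are not given: they have to be found in the camera images.
- puzzle_box: Wooden puzzle box, green frame, 388 mm long (its y), 116 mm wide (its x), 72 mm high, about 3 kg, loose on the bench. Origin: centre of its underside; z up, x away from the robot at yaw 0, y along the row. Four identical pale wooden panels, 90 (x) by 78 (y) by 8 mm, lie flush in its top, 94 mm apart, centred at y = +141, +47, -47, -141 mm. Three rest on wood hidden under them.
- mark_a (a point): Centre of the blue oval (22 by 38 mm) on the top face of the panel that is leftmost as the robot sees it; moves with the panel. Shut: at box x = -30 mm, 72 mm above the bench, 15 mm from the panel's near end. The panel's hidden pivot runs along box y at x = +12 mm, 4 mm below the top: 42 mm beyond the oval.
- panel_a (a joint): Tilt of the panel that is leftmost as the robot sees it, rad: 0 shut and flush, grows as the marked end goes down and the far end comes up; stop at 0.8. Firm panels give under 2 mm when pressed. The loose one, different each time, has a stiff pivot without spring: 2 to 4 N at the oval moves it, it stays where left; the hollow under it is 58 mm deep.
- mark_b (a point): Centre of the blue oval (22 by 38 mm) on the top face of the panel that is second from the left; moves with the panel. Shut: at box x = -30 mm, 72 mm above the bench, 15 mm from the panel's near end. The panel's hidden pivot runs along box y at x = +12 mm, 4 mm below the top: 42 mm beyond the oval.
- panel_b (a joint): Tilt of the panel that is second from the left, rad: 0 shut and flush, grows as the marked end goes down and the far end comes up; stop at 0.8. Firm panels give under 2 mm when pressed. The loose one, different each time, has a stiff pivot without spring: 2 to 4 N at the oval moves it, it stays where left; the hollow under it is 58 mm deep.
- mark_c (a point): Centre of the blue oval (22 by 38 mm) on the top face of the panel that is third from the left; moves with the panel. Shut: at box x = -30 mm, 72 mm above the bench, 15 mm from the panel's near end. The panel's hidden pivot runs along box y at x = +12 mm, 4 mm below the top: 42 mm beyond the oval.
- panel_c (a joint): Tilt of the panel that is third from the left, rad: 0 shut and flush, grows as the marked end goes down and the far end comes up; stop at 0.8. Firm panels give under 2 mm when pressed. The loose one, different each time, has a stiff pivot without spring: 2 to 4 N at the oval moves it, it stays where left; the hollow under it is 58 mm deep.
- mark_d (a point): Centre of the blue oval (22 by 38 mm) on the top face of the panel that is rightmost; moves with the panel. Shut: at box x = -30 mm, 72 mm above the bench, 15 mm from the panel's near end. The panel's hidden pivot runs along box y at x = +12 mm, 4 mm below the top: 42 mm beyond the oval.
- panel_d (a joint): Tilt of the panel that is rightmost, rad: 0 shut and flush, grows as the marked end goes down and the far end comes up; stop at 0.8. Firm panels give under 2 mm when pressed. The loose one, different each time, has a stiff pivot without spring: 2 to 4 N at the oval moves it, it stays where left; the hollow under it is 58 mm deep.
- cone: Bystander: turned pale wooden cone, 60 mm across its base, 45 mm high, standing beyond the box. Origin: centre of its underside, z up.
- glue: Bystander: white glue bottle, 52 mm across, 120 mm high, standing beyond the box. Origin: centre of its underside, z up.
- stick_0: Bystander: green painted stick, 220 x 20 x 9 mm, lying flat before the box along its row, the one nearer the box. Origin: centre of its underside; y along it.
- stick_1: Bystander: green painted stick, 220 x 20 x 9 mm, lying flat before the box along its row, the one nearer the robot. Origin: centre of its underside; y along it.

How it is judged:
On the way:
1. a panel rocks under the pressing fingers (value of joint any of panel_a, panel_b, panel_c, panel_d above 0.06 rad and contact force between the fingers and puzzle_box above 0.3 N), for 0.04 s.
At the end, for the whole second after the job is handed in: One panel is tilted by more than 0.65 rad (its stop is at 0.8) and at rest, the other three by less than 0.1 rad; the box is within 30 mm of its start, level and at rest; the cone, the bottle and both sticks are within 30 mm of their starts and not tipped (((value of joint panel_a above 0.65 rad and value of joint each of panel_b, panel_c, panel_d below 0.1 rad and velocity of joint panel_a between -0.05 and 0.05 rad/s) or (value of joint panel_b above 0.65 rad and value of joint each of panel_a, panel_c, panel_d below 0.1 rad and velocity of joint panel_b between -0.05 and 0.05 rad/s) or (value of joint panel_c above 0.65 rad and value of joint each of panel_a, panel_b, panel_d below 0.1 rad and velocity of joint panel_c between -0.05 and 0.05 rad/s) or (value of joint panel_d above 0.65 rad and value of joint each of panel_a, panel_b, panel_c below 0.1 rad and velocity of joint panel_d between -0.05 and 0.05 rad/s)) and distance of each of puzzle_box, cone, glue, stick_0, stick_1 from where it was at the start of the episode below 0.03 m and angle between puzzle_box's own z axis and vertical below 0.05 rad and linear speed of puzzle_box below 0.02 m/s and angle between each of cone, glue, stick_0, stick_1's own z axis and vertical below 0.3 rad); the robot touches nothing.
It fails at once if the puzzle box is lifted, tipped or pushed away (height (world z) of puzzle_box above 0.01 m or angle between puzzle_box's own z axis and vertical above 0.1 rad or distance of puzzle_box from where it was at the start of the episode above 0.04 m).
It fails at once if a bystander (cone, glue bottle, green stick) is lifted, tipped or pushed away (height (world z) of any of cone, glue, stick_0, stick_1 above 0.02 m or distance of any of cone, glue, stick_0, stick_1 from where it was at the start of the episode above 0.04 m or angle between any of cone, glue, stick_0, stick_1's own z axis and vertical above 0.5 rad).
It also fails if it takes over 54 s, if anything falls off the work surface, if the arm or the gripper's body presses on something with over 40 N, if the wrist force passes 120 N, or if a joint passes its speed limit or range.

### The arm

A 7-joint arm with a two-finger parallel gripper is mounted at the origin on the work surface. World frame = base frame: x ahead of the robot, y to its left, z up, the work surface at z = 0. Lengths are in m, angles in rad, forces in N, time in s.
With the tool pointing down it reaches from about 0.4 to 0.85 m from the base axis. Payload 10.4 kg.
Tool frame: the origin (TCP) lies midway between the tips of the shut fingers; the grasp point (between the pads) lies 19 mm behind it; z points along the fingers, x is the direction in which the jaws open and shut, and the axes are right-handed (so a half turn about z gives the same grasp; the last joint's range is limited). The gripper opens to 85 mm and grips with 20 to 120 N. Pads are 22 mm wide; open, the fingers measure 114 mm over their backs; the gripper's body (76 mm by 85 mm) begins 54 mm behind the grasp point. The pads swing forward as they close: fully open they stand 13 mm farther back than shut.
Start: joints at [-1.141, 0.332, -0.065, 1.46, 0.022, 1.35, -0.088], TCP at [0.273, 0.562, 0.231] pointing down, gripper open.
Joint ranges: [-2.6, 2.6], [-0.5, 2.12], [-1.47, 1.34], [0.16, 2.42], [-1.27, 4.41], [0.06, 2.06], [-2.6, 2.6]. Speed limits (rad/s): [2.22, 2.22, 2.79, 2.79, 3.14, 3.14, 3.14].

### API

Orientations are given as a unit quaternion [x, y, z, w].
In Python, from workcell import monitor, eyes, ticket, models gives the robot as it stands.
- The arm moves only by the tool servo_tool, never from a script. Its argument "motion" is a list of rows, each a list of 7 numbers: the opening, from 0 (shut) to 1 (fully open), then the shift along the tool's x, y, z in m, then the turn, a rotation vector about the tool's x, y, z in degrees. In form: [[fingers, tx, ty, tz, rx, ry, rz], ...]. A call has 1 to 20 rows; each row is the pose to reach, as a shift and turn from the pose commanded when the call began, along the tool's axes at that moment; what a row does not reach only later rows make up. A row lasts 1/8 s, in which the tool goes at most 62.5 mm and 10.7 degrees, less where a joint would pass 70% of its speed; a pose out of reach is approached as far as the arm can. A call with a gripper value outside its range is refused whole. The fingers move at their own pace and stop on an object; "grip_force" is the grip in N (left out, the last holds). Time passes only in rows, so rows that repeat a pose let the fingers close. It gives the time, the measured TCP pose, the force and the opening at its end, in the units of the state.
- monitor.get_obs(): the state, without advancing time (a new reading comes with each control period).
- eyes.camera(name): name is "side" or "top" or "wrist"; returns (picture, depth): 400x640x3 uint8, blue, green, red; 400x640 float32, m along the optical axis (not along the pixel's ray), 0 where there is no reading.
- eyes.camera_info(name): a dict with "intrinsics" (3x3 intrinsics, pixels), "extrinsics" (4x4, takes a point from world to camera coordinates); the wrist camera has in their place "tool_from_camera" (4x4, takes a point from camera to tool coordinates, whose origin is the TCP and whose axes are the tool frame's). Camera axes: x right, y down, z forward; pixel columns grow to the right and rows downward; lengths in m; the calibration is good to about 2 mm. A picture is of the moment at which its call begins: read the wrist's pose just before it. camera_info takes no time and is no camera call.
- ticket.hand_in(): hands the job in, once; it reports no verdict.
Trained networks look in the newest picture that a camera, given by its name, has taken for a name from the list of things; names that differ only in an ending like _2 or _b are one class to them, and where a whole thing is asked for, a point or a joint stands for the part that bears it (a point fixed in the world has none). Each returns a list of dicts, best first, with "confidence" (0 to 1); they miss things now and then, are a little off and sometimes report something else, mostly with a low value. They report only what shows in the picture. A call takes as long as a camera call.
- models.boxes_of(camera, thing): "point" ([x, y, z] in m, in the coordinates of the camera as it stood for that picture, good to about 4 mm: the middle of the surface that is visible of it).
The state is a dict: "clock": time; "joint_pos": joint angles; "joint_velocities": joint speeds; "tau": joint torques, N m; "position": TCP position; "ee_rot": TCP orientation; "ft_force": force on the tool from outside, world axes, zero at the start; "torque": the same for the moment, N m; "grip_width": opening from 0.0 (shut) to 1.0 (fully open).
Only numpy, scipy, OpenCV 4.12 (cv2) and the standard library are available. Lean on these libraries where they do the work, as an engineer would, in place of code of your own. Each camera call takes 0.05 s, during which the arm holds its last target. There are 200 camera calls.

## Working session

There is one attempt and no reset: what is moved stays moved. The work goes in short steps, Python scripts to look and compute and a tool call to move; the robot and the scene stay as the last step left them, time stands still between calls to the robot, and variables do not carry over. Pictures are saved under pics/ and viewed, about 8 in all and at most 12, crops included, and the job is handed in when it is done.

Besides the shell and the picture viewer there is one more tool, called after "Call:" as name(argument=value, ...) on one line, values as JSON. servo_tool: Moves the arm, as the interface text tells. Its arguments: {"type":"object","properties":{"motion":{"type":"array"},"grip_force":{"type":"number"}},"required":["motion"]}

```bash
mkdir -p pics; cat > h.py <<'E'
import numpy as np, cv2
from workcell import monitor, eyes, ticket, models
from scipy.spatial.transform import Rotation as R
def towld(cam,p):
    i=eyes.camera_info(cam); 
    if cam=='wrist':
        o=monitor.get_obs(); q=np.array(i['tool_from_camera'])@np.r_[p,1]
        return R.from_quat(o['ee_rot']).apply(q[:3])+o['position']
    return (np.linalg.inv(np.array(i['extrinsics']))@np.r_[p,1])[:3]
def pt(cam,d,u,v):
    K=np.array(eyes.camera_info(cam)['intrinsics']); z=np.median(d[v-1:v+2,u-1:u+2])
    return towld(cam,np.linalg.inv(K)@[u,v,1]*z)
E
python3 - <<'E'
from h import *
np.set_printoptions(precision=4,suppress=True)
o=monitor.get_obs(); print(o['clock'],o['position'],R.from_quat(o['ee_rot']).as_matrix(),o['ft_force'])
im,d=eyes.camera('top'); cv2.imwrite('pics/top0.png',im); np.save('d0.npy',d)
for n in ['puzzle_box','mark_a','cone','glue','stick_0']:
    for b in models.boxes_of('top',n): print(n,round(b['confidence'],2),towld('top',b['point']))
E
```

```text
0.0 [0.2732 0.5617 0.2305] [[ 0.4374  0.8993 -0.0006]
 [ 0.8993 -0.4374 -0.0013]
 [-0.0014  0.     -1.    ]] [0.107  0.0032 0.2348]
puzzle_box 0.69 [ 0.5245 -0.0875  0.0752]
puzzle_box 0.5 [ 0.6455 -0.1493  0.0222]
mark_a 0.98 [ 0.5221 -0.131   0.0711]
mark_a 0.85 [ 0.5337 -0.038   0.0668]
mark_a 0.72 [ 0.5181 -0.226   0.0694]
mark_a 0.64 [0.5347 0.0562 0.0724]
cone 0.74 [ 0.6472 -0.1484  0.0255]
cone 0.24 [ 0.5187 -0.2264  0.068 ]
glue 0.77 [ 0.6433 -0.0377  0.0838]
stick_0 0.87 [ 0.4043 -0.1295  0.0112]
stick_0 0.82 [ 0.3626 -0.1141  0.0094]
```

View pics/top0.png

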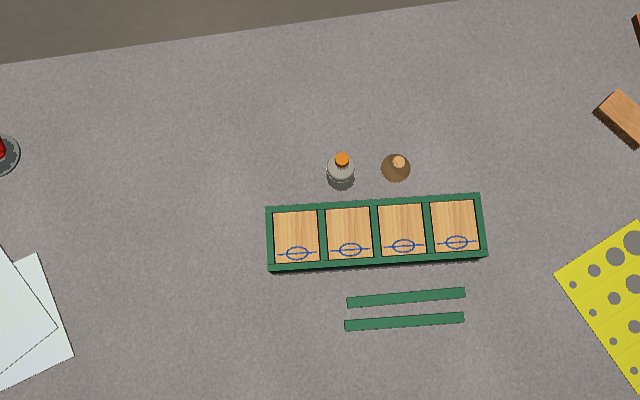

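The top view shows the ovals at pixels (297,253), (350,249), (403,245) and (456,242). The bottle and cone stand beyond the box, the sticks before it.

```bash
cat >> h.py <<'E'
def rel(p,yaw):
    o=monitor.get_obs(); r=R.from_quat(o['ee_rot'])
    ya=np.array([-np.sin(yaw),np.cos(yaw),0]); T=np.c_[ya,np.cross([0,0,-1],ya),[0,0,-1]]
    return r.inv().apply(np.array(p)-o['position']), np.degrees((r.inv()*R.from_matrix(T)).as_rotvec())
E
python3 - <<'E'
from h import *
np.set_printoptions(precision=4,suppress=True)
d=np.load('d0.npy')
P=np.array([pt('top',d,u,v) for u,v in [(297,253),(350,249),(403,245),(456,242)]]); print(P)
k=np.polyfit(P[:,1],P[:,0],1); yaw=-np.arctan(k[0]); print(yaw,k)
c=P.mean(0); ya=np.array([-np.sin(yaw),np.cos(yaw),0]);xa=np.array([np.cos(yaw),np.sin(yaw),0])
M=[c+ya*s+xa*.002 for s in (.141,.047,-.047,-.141)]; print(np.array(M))
for m in M[:1]: print(rel([m[0],m[1],.12],yaw))
E
```

```text
[[ 0.5096  0.0583  0.0728]
 [ 0.5026 -0.035   0.0722]
 [ 0.4955 -0.1284  0.0721]
 [ 0.4865 -0.2216  0.0728]]
-0.08162766385677317 [0.0818 0.5052]
[[ 0.512   0.0587  0.0725]
 [ 0.5044 -0.035   0.0725]
 [ 0.4967 -0.1287  0.0725]
 [ 0.489  -0.2224  0.0725]]
(array([-0.3481,  0.4348,  0.1112]), array([ -0.0045,   0.0193, -21.2606]))
```

Call:
servo_tool(motion=[[0,-0.012,0.015,0,0,0,-1],[0,-0.04,0.05,0,0,0,-3],[0,-0.075,0.094,0,0,0,-5],[0,-0.11,0.137,0,0,0,-7],[0,-0.145,0.181,0,0,0,-9],[0,-0.18,0.225,0,0,0,-11],[0,-0.215,0.269,0,0,0,-13],[0,-0.25,0.312,0,0,0,-15],[0,-0.285,0.356,0,0,0,-17],[0,-0.315,0.394,0,0,0,-19],[0,-0.335,0.418,0,0,0,-20],[0,-0.345,0.43,0,0,0,-21],[0,-0.348,0.435,0,0,0,-21.3],[0,-0.348,0.435,0,0,0,-21.3]], grip_force=40)

```text
clock: 2.05
position: [0.5123, 0.0591, 0.2312]
ee_rot: [0.735, 0.678, -0.0, -0.0]
ft_force: [0.3, 1.0, -1.0]
grip_width: -0.001
```

```bash
python3 - <<'E'
from h import *
np.set_printoptions(precision=4,suppress=True)
o=monitor.get_obs(); print(o['clock'],o['position'],o['ft_force'],o['grip_width'],o['joint_pos'])
im,d=eyes.camera('wrist'); cv2.imwrite('pics/w1.png',im); np.save('dw1.npy',d)
print(rel([.512,.0587,.085],-.0816))
i=eyes.camera_info('wrist')
T=np.array(i['tool_from_camera']);print(T)
E
```

```text
2.05 [0.5123 0.0591 0.2312] [ 0.3289  0.9949 -0.9761] -0.0009138678820821344 [-0.5236  0.0833  0.3408  1.7641 -0.0291  1.2992  1.3135]
(array([-0.0009, -0.0001,  0.1463]), array([-0.0074, -0.017 ,  0.0661]))
[[ 1.      0.0003 -0.0011 -0.0004]
 [ 0.      0.9535  0.3014 -0.0778]
 [ 0.0011 -0.3014  0.9535 -0.1418]
 [ 0.      0.      0.      1.    ]]
```

View pics/w1.png

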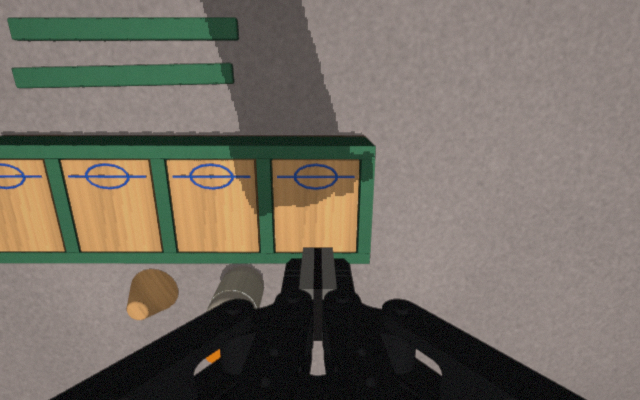

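The wrist view (image down means away from the robot) shows panel_a's oval at pixel (316,176), with the shut fingers above it.

```bash
python3 - <<'E'
from h import *
np.set_printoptions(precision=4,suppress=True)
d=np.load('dw1.npy')
for u,v in [(316,176),(211,176),(107,176),(316,163),(316,190),(316,158),(316,254)]: print(pt('wrist',d,u,v))
E
```

```text
[0.5082 0.058  0.0712]
[ 0.5005 -0.0363  0.0715]
[ 0.4931 -0.1301  0.071 ]
[0.4962 0.059  0.0717]
[0.5212 0.0569 0.0712]
[0.4919 0.0593 0.0705]
[0.5005 0.0594 0.2414]
```

Call:
servo_tool(motion=[[0,0,0,0.02,0,0,0],[0,0,0,0.06,0,0,0],[0,0,0,0.1,0,0,0],[0,0,0,0.13,0,0,0],[0,0,0,0.148,0,0,0],[0,0,0,0.153,0,0,0],[0,0,0,0.153,0,0,0]])

```text
clock: 2.98
position: [0.5124, 0.0594, 0.0786]
ee_rot: [0.735, 0.678, 0.0, -0.0]
ft_force: [-0.3, -0.6, 0.3]
grip_width: 0.003
```

Call:
servo_tool(motion=[[0,0,0,0.002,0,0,0],[0,0,0,0.004,0,0,0],[0,0,0,0.006,0,0,0],[0,0,0,0.007,0,0,0],[0,0,0,0.008,0,0,0]])

```text
clock: 3.6
position: [0.5125, 0.0589, 0.0716]
ee_rot: [0.735, 0.678, 0.0, -0.0]
ft_force: [-11.4, -0.6, 25.3]
grip_width: 0.001
```

Panel a carries 25 N without giving, so it is firm. Next is panel b.

Call:
servo_tool(motion=[[0,0,0,-0.01,0,0,0],[0,-0.02,0,-0.012,0,0,0],[0,-0.055,0,-0.012,0,0,0],[0,-0.085,0,-0.012,0,0,0],[0,-0.094,0,-0.01,0,0,0],[0,-0.094,0,-0.007,0,0,0],[0,-0.094,0,-0.005,0,0,0],[0,-0.094,0,-0.003,0,0,0],[0,-0.094,0,-0.001,0,0,0],[0,-0.094,0,-0.001,0,0,0]])

```text
clock: 4.85
position: [0.5048, -0.034, 0.0718]
ee_rot: [0.735, 0.678, 0.0, -0.0]
ft_force: [-3.2, 1.4, 8.2]
grip_width: 0.003
```

Call:
servo_tool(motion=[[0,0,0,0.001,0,0,0],[0,0,0,0.001,0,0,0]])

```text
clock: 5.1
position: [0.5048, -0.0341, 0.0716]
ee_rot: [0.735, 0.678, 0.0, -0.001]
ft_force: [-9.6, 1.9, 20.4]
grip_width: 0.003
```

Call:
servo_tool(motion=[[0,0,0,-0.01,0,0,0],[0,-0.02,0,-0.012,0,0,0],[0,-0.055,0,-0.012,0,0,0],[0,-0.085,0,-0.012,0,0,0],[0,-0.094,0,-0.01,0,0,0],[0,-0.094,0,-0.007,0,0,0],[0,-0.094,0,-0.005,0,0,0],[0,-0.094,0,-0.003,0,0,0],[0,-0.094,0,-0.001,0,0,0],[0,-0.094,0,0,0,0,0],[0,-0.094,0,0,0,0,0]])

```text
clock: 6.48
position: [0.4973, -0.1278, 0.0716]
ee_rot: [0.735, 0.678, 0.001, -0.001]
ft_force: [-9.6, 3.1, 19.7]
grip_width: 0.001
```

b and c are firm too (about 20 N at 71.6 mm). Next is panel d.

Call:
servo_tool(motion=[[0,0,0,-0.01,0,0,0],[0,-0.02,0,-0.012,0,0,0],[0,-0.055,0,-0.012,0,0,0],[0,-0.085,0,-0.012,0,0,0],[0,-0.094,0,-0.01,0,0,0],[0,-0.094,0,-0.007,0,0,0],[0,-0.094,0,-0.005,0,0,0],[0,-0.094,0,-0.003,0,0,0],[0,-0.094,0,-0.001,0,0,0],[0,-0.094,0,0,0,0,0],[0,-0.094,0,0,0,0,0]])

```text
clock: 7.85
position: [0.4896, -0.2222, 0.0703]
ee_rot: [0.735, 0.678, 0.0, 0.0]
ft_force: [-0.3, 0.3, 0.7]
grip_width: -0.001
```

Panel d gives, so I'll push it down.

Call:
servo_tool(motion=[[0,0,0,0.002,0,0,0],[0,0,0,0.004,0,0,0],[0,0,0,0.006,0,0,0],[0,0,0,0.008,0,0,0],[0,0,0,0.01,0,0,0],[0,0,0,0.012,0,0,0],[0,0,0,0.014,0,0,0],[0,0,0,0.016,0,0,0],[0,0,0,0.018,0,0,0],[0,0,0,0.02,0,0,0],[0,0,0,0.022,0,0,0],[0,0,0,0.024,0,0,0],[0,0,0,0.024,0,0,0]])

```text
clock: 9.48
position: [0.4892, -0.2221, 0.0459]
ee_rot: [0.735, 0.678, -0.0, -0.0]
ft_force: [-0.7, -1.0, 0.6]
grip_width: -0.001
```

Call:
servo_tool(motion=[[0,0,0,0.001,0,0,0],[0,0,0,0.002,0,0,0],[0,0,0,0.003,0,0,0],[0,0,0,0.003,0,0,0]])

```text
clock: 9.98
position: [0.4893, -0.2222, 0.0431]
ee_rot: [0.735, 0.678, -0.0, -0.0]
ft_force: [-1.4, 0.1, -0.3]
grip_width: 0.002
```

Call:
servo_tool(motion=[[0,0,0,0.001,0,0,0],[0,0,0,0.002,0,0,0],[0,0,0,0.003,0,0,0]])

```text
clock: 10.35
position: [0.4899, -0.2224, 0.0416]
ee_rot: [0.735, 0.678, 0.001, 0.0]
ft_force: [-8.9, 4.6, 26.2]
grip_width: -0.002
```

Call:
servo_tool(motion=[[0,0,0,0.001,0,0,0],[0,0,0,0.002,0,0,0]])

```text
clock: 10.6
position: [0.4901, -0.2225, 0.041]
ee_rot: [0.735, 0.678, 0.001, 0.0]
ft_force: [-16.0, 7.8, 44.9]
grip_width: -0.0
```

The stop is reached at z = 41 mm, as computed. I'll retract and check.

Call:
servo_tool(motion=[[0,0,0,-0.005,0,0,0],[0,0,0,-0.02,0,0,0],[0,0,0,-0.05,0,0,0],[0,0,0,-0.1,0,0,0],[0,0,0,-0.15,0,0,0],[0,0,0,-0.19,0,0,0],[0,0,0,-0.2,0,0,0],[0,0,0,-0.2,0,0,0]])

```text
clock: 11.6
position: [0.4896, -0.2223, 0.2385]
ee_rot: [0.735, 0.678, 0.0, 0.0]
ft_force: [-0.7, -0.1, -0.8]
grip_width: -0.001
```

```bash
python3 - <<'E'
from h import *
np.set_printoptions(precision=4,suppress=True)
o=monitor.get_obs(); print(o['clock'],o['position'],o['ft_force'])
im,d=eyes.camera('wrist'); cv2.imwrite('pics/w2.png',im); np.save('dw2.npy',d)
for v in range(150,246,12): print(v,pt('wrist',d,290,v),pt('wrist',d,340,v))
im,d=eyes.camera('top'); cv2.imwrite('pics/top1.png',im)
for n in ['cone','glue','stick_0']:
    for b in models.boxes_of('top',n): print(n,round(b['confidence'],2),towld('top',b['point']))
E
```

```text
11.6 [ 0.4896 -0.2223  0.2385] [-0.6867 -0.0772 -0.7628]
150 [ 0.461  -0.2453  0.0697] [ 0.4645 -0.2003  0.0702]
162 [ 0.4845 -0.2528  0.0049] [ 0.4891 -0.1977  0.0042]
174 [ 0.4905 -0.2509  0.0375] [ 0.4948 -0.2     0.0369]
186 [ 0.5004 -0.2511  0.0476] [ 0.5045 -0.2013  0.0473]
198 [ 0.5099 -0.2514  0.0574] [ 0.5141 -0.2025  0.0569]
210 [ 0.5193 -0.2517  0.0665] [ 0.5232 -0.2036  0.0663]
222 [ 0.5281 -0.2519  0.0754] [ 0.532  -0.2047  0.0755]
234 [ 0.5367 -0.2521  0.0841] [ 0.5403 -0.2058  0.0846]
cone 0.94 [ 0.6438 -0.1479  0.0243]
cone 0.62 [ 0.5306 -0.0343  0.0679]
glue 0.67 [ 0.6463 -0.0379  0.085 ]
stick_0 0.93 [ 0.3638 -0.1151  0.0095]
stick_0 0.75 [ 0.4022 -0.1275  0.0104]
stick_0 0.74 [ 0.5191 -0.2191  0.0577]
stick_0 0.64 [ 0.5267 -0.1288  0.0727]
```

View pics/w2.png

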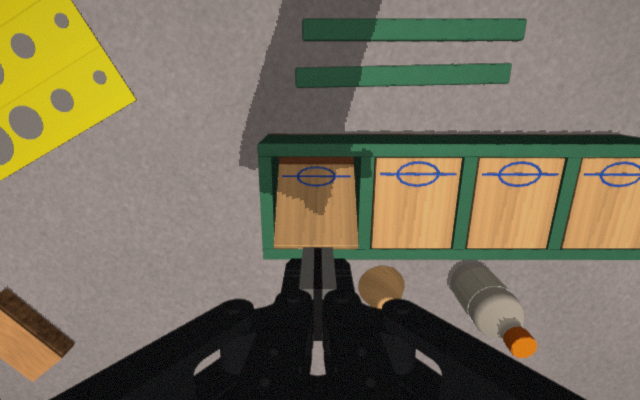

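The wrist view shows panel d tilted open (oval at pixel (316,176)), the other three flush, and the fingers clear. The depth slope on panel d gives about 0.79 rad.

```bash
python3 -c "
from h import *
print(ticket.hand_in())"
```

```text
the job is handed in; nothing more can be done
None
```

The loose panel was the rightmost one, `panel_d`. I pushed it down to its stop, left it open and handed the job in at about 12 s; no verdict is reported.

- **Search:** I pressed the ovals from left to right with the shut fingertips. Panels a, b and c held firm under 20–25 N; d gave way.
- **Opening:** The force climbed to 45 N at z = 41 mm, which matches where the stop should be. I then lifted the fingers clear to z = 238 mm.
- **Final tilt:** The depth slope on `panel_d` gave about 0.79 rad. The other three panels look flush.
- **Bystanders:** The cone, bottle and both sticks were found within about 4 mm of where they started, which is within the networks' accuracy. The networks also gave a few false hits on the panels: one as "cone" and two as "stick".
- **Box:** I did not measure its position again. In the last wrist picture it lay level and in the expected place.

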